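# Fit the stand sleeve, then hold the airbrush arm level over the post

### The job

Of the two sleeves, take the brass one, whose bore fits the airbrush stand's post, slide it all the way down the post and let go of it. Then pick up the red holder arm by its balance point, which lies nearer the heavy eye than the middle, and hold it level and still with its eye centred over the post, about 5 cm clear above the tip. Finish while still holding it there, do not lower it or let go; leave everything else where it is.

Things in the scene. Friction and masses are not known exactly. Their poses are not given: they have to be found in the camera images.
- sleeve_wide_mid (a point): Centre (half-way up) of the brass sleeve: an upright tube 26 mm outside diameter, bore 16 mm right through, 36 mm tall, 90 g, standing on the table. It fits the post.
- sleeve_narrow_mid (a point): Centre (half-way up) of the black plastic sleeve: same outside (26 mm across, 36 mm tall) but the bore is only 8 mm, too small for the post. Stands on the table; bystander.
- stand: Airbrush stand bolted to the table: blue round base 90 mm across and 18 mm high with an upright steel post on its axis, 12 mm diameter with a tapered tip. Origin on the post axis at table height, z up. It does not move.
- seat (a point): Point on the post axis at the top face of the blue base (18 mm above the table), where the underside of the sleeve comes to rest.
- post_tip (a point): Tip of the post, 74 mm above the table, 56 mm above the base top. With the sleeve home, 20 mm of post stands out above it.
- balance (a point): Balance point of the red cast airbrush-holder arm (about 0.6 kg), which lies flat on the table: on the bar's centre line, half-way up the bar, 65 mm from the axis of the round eye. x axis along the bar from eye to fork, z up. The bar is 14 mm wide, 16 mm high, its underside 12 mm above the table as it lies, and plain from 26 to 212 mm from the eye axis.
- eye (a point): Centre of the eye's bore at its underside: 65 mm from the balance point along the arm's -x and 20 mm below it; same axes. The eye is a ring 52 mm outside, 28 mm bore, 34 mm tall. At the other end, 230 mm from the eye axis, is a fork 34 mm wide with steel prongs up to 54 mm above the table.
- jar_red: small paint jar with a red cap, 36 mm across, 45 mm tall; origin at its underside. Bystander.
- jar_blue: small paint jar with a blue cap, 36 mm across, 45 mm tall; origin at its underside. Bystander.
- dropper: orange dropper bottle with a black cap, 30 mm across, 80 mm tall; origin at its underside. Bystander.
- driver: screwdriver lying flat, 160 mm long, at the right. Bystander.
- sander: wooden sanding block, 45 x 90 x 25 mm, at the left. Bystander.
- airbrush: steel airbrush lying flat, 160 mm long with a small paint cup on top, beyond the stand. Bystander.

How it is judged (in metres and radians):
On the way, in this order (a step that is already met when the one before it is completed fails the run):
1. the brass sleeve is fully home on the post and let go (horizontal distance between sleeve_wide_mid and seat below 0.004 m and z of sleeve_wide_mid in the frame of seat below 0.021 m and angle between sleeve_wide_mid's own z axis and vertical below 0.08 rad and contact force between the fingers and sleeve_wide below 0.1 N), for 0.2 s.
2. the arm is off the table, level, gripped at its balance point (x of the grasp point in the frame of balance between -0.018 and 0.018 m and distance between the grasp point and balance below 0.03 m and contact force between the fingers and holder above 1 N and angle between balance's own z axis and vertical below 0.12 rad and height (world z) of balance above 0.06 m and height (world z) of eye above 0.03 m), for 0.2 s.
At the end, for the whole second after the job is handed in: Brass sleeve home on the post (within 3 mm of the base), untouched; arm gripped within 18 mm of its balance point, level within 0.12 rad, still, eye within 12 mm of the post axis and its underside 20 to 90 mm above the post tip, touching neither stand nor sleeve (all of step 1 and x of the grasp point in the frame of balance between -0.018 and 0.018 m and distance between the grasp point and balance below 0.03 m and contact force between the fingers and holder above 1 N and angle between balance's own z axis and vertical below 0.12 rad and horizontal distance between eye and post_tip below 0.012 m and z of eye in the frame of post_tip between 0.02 and 0.09 m and contact force between holder and stand below 0.1 N and contact force between holder and sleeve_wide below 0.1 N and linear speed of holder below 0.02 m/s and angular speed of holder below 0.15 rad/s); the arm keeps its last pose, push and grip.
It fails at once if the black sleeve is pushed or carried more than 30 mm (distance of sleeve_narrow_mid from where it was at the start of the episode above 0.03 m).
It fails at once if a jar, bottle, screwdriver, block or airbrush is moved more than 30 mm (distance of any of jar_red, jar_blue, dropper, driver, sander, airbrush from where it was at the start of the episode above 0.03 m).
It also fails if it takes over 58 s, if anything falls off the work surface, if the arm or the gripper's body presses on something with over 40 N, if the wrist force passes 120 N, or if a joint passes its speed limit or range.

### The arm

A 6-joint arm with a two-finger parallel gripper is mounted at the origin on the work surface. World frame = base frame: x ahead of the robot, y to its left, z up, the work surface at z = 0. Lengths are in m, angles in degrees, forces in N, time in s.
With the tool pointing down it reaches from about 0.4 to 0.825 m from the base axis. Payload 7 kg.
Tool frame: the origin (TCP) lies midway between the tips of the shut fingers; the grasp point (between the pads) lies 19 mm behind it; z points along the fingers, y is the line along which they close (so a half turn about z gives the same grasp; the last joint's range is limited). The gripper opens to 88 mm and grips with 3 to 60 N. Pads are 19 mm wide; open, the fingers measure 130 mm over their backs; the gripper's body (78 mm by 193 mm) begins 47 mm behind the grasp point.
Start: joints at [-46.977, 20.546, 0.682, 0, -70.136, -16.507], TCP at [0.301, -0.604, 0.227] pointing down, gripper open.
Joint ranges: [-176.03, 176.03], [-82.01, 121.73], [-58.28, 71.71], [-173.87, 95.51], [-174.79, -0.11], [-173.66, 173.66]. Speed limits (degrees/s): [136.94, 136.94, 172.46, 180, 180, 180].

### API

Orientations are given as a 3x3 rotation matrix whose columns are the frame's x, y, z axes.
In Python, from rig import robot gives the robot as it stands. Calls block until the motion is done:
- robot.goto(position, orientation): joint-space move of the TCP to a pose.
- robot.servo_line(position, ori=None, speed=0.15): straight line of the TCP; ori=None keeps the orientation; speed is the mean speed in m/s.
- robot.movej(angles): joint-space move.
- robot.move_gripper(opening): opening from 0.0 (shut) to 1.0 (fully open); the grip force is fixed at half the most; returns when the fingers have stopped.
- robot.dwell(seconds).
- robot.ik(position, orientation): joint angles nearest the present ones, or None.
- robot.grab_frame(name): name is "scene" or "top" or "wrist"; returns (picture, depth): 384x512x3 uint8, red, green, blue; 384x512 float32, m along the optical axis (not along the pixel's ray), 0 where there is no reading.
- robot.camera_info(name): a dict with "vfov" (degrees; the focal length in pixels is half the picture's height over the tangent of half this angle, whatever the lens; pixels are square), "cx", "cy" (the principal point, pixels), "k1" (the pictures are not rectified: a ray, as slopes to the right and down, at radius r is drawn at 1 + k1 r^2 times it, then the intrinsics apply), "view" (4x4, takes a point from world to camera coordinates); the wrist camera has in their place "T_tool_cam" (4x4, takes a point from camera to tool coordinates, whose origin is the TCP and whose axes are the flange's). Camera axes: x right, y down, z forward; pixel columns grow to the right and rows downward; lengths in m; the calibration is good to about 2 mm. A picture is of the moment at which its call begins: read the wrist's pose just before it. camera_info takes no time and is no camera call.
A pose or a line that the arm cannot do raises robot.Unreachable and nothing moves.
- robot.job_done(): hands the job in; it is judged then, once.
Readings, each from a call of its own:
- robot.read_t(): time.
- robot.read_qpos(): joint angles.
- robot.read_qvel(): joint speeds.
- robot.read_effort(): joint torques, N m.
- robot.read_position(): TCP position.
- robot.read_tcp_rot(): TCP orientation.
- robot.read_force(): force on the tool from outside, world axes, zero at the start.
- robot.read_ft_torque(): the same for the moment, N m.
- robot.read_grip_width(): opening from 0.0 (shut) to 1.0 (fully open).
- robot.read_finger_force(): force on a finger pad.
Only numpy, scipy, OpenCV 4.12 (cv2) and the standard library are available. Lean on these libraries where they do the work, as an engineer would, in place of code of your own. Each camera call takes 0.05 s, during which the arm holds its last target. There are 200 camera calls.

## Working session

There is one attempt and no reset: what is moved stays moved. The work goes in short steps, each a Python script; the robot and the scene stay as the last script left them, time stands still between calls to the robot, and variables do not carry over. Pictures are saved under pics/ and viewed, at most 10 in all, crops included, and the job is handed in when it is done.

```bash
ls; mkdir -p pics; python3 - <<'E'
from rig import robot
import cv2,numpy as np
for n in ["top","scene"]:
    p,d=robot.grab_frame(n); cv2.imwrite(f"pics/{n}0.png",p[:,:,::-1]); np.savez(f"{n}0.npz",p=p,d=d)
    print(robot.camera_info(n))
print(robot.camera_info("wrist"),robot.read_tcp_rot(),robot.read_t())
E
```

```text
pics
{'vfov': 47.16120369290745, 'cx': 258.1277030496678, 'cy': 194.83293142024644, 'k1': -0.011285242914686638, 'view': array([[ 0.01312928, -0.99969245, -0.02103872,  0.0196755 ],
       [-0.99580821, -0.01116775, -0.09078159,  0.60157738],
       [ 0.09051871,  0.02214242, -0.99564857,  1.26555889],
       [ 0.        ,  0.        ,  0.        ,  1.        ]])}
{'vfov': 55.653210375995975, 'cx': 254.54743091273204, 'cy': 198.03079727713194, 'k1': -0.054225440700390294, 'view': array([[ 0.84638608,  0.53256533,  0.00218438, -0.50454398],
       [ 0.34417087, -0.54383859, -0.76536658, -0.14996013],
       [-0.40641975,  0.64854742, -0.64359089,  1.37060863],
       [ 0.        ,  0.        ,  0.        ,  1.        ]])}
{'vfov': 67.44263786364132, 'cx': 252.1229546602151, 'cy': 196.53077286595146, 'k1': -0.06317758811874459, 'T_tool_cam': array([[-1.51849430e-05, -9.68746640e-01, -2.48052306e-01,
         6.62563096e-02],
       [ 9.99999908e-01, -1.20980318e-04,  4.11261388e-04,
        -4.66850057e-04],
       [-4.28417535e-04, -2.48052277e-01,  9.68746553e-01,
        -1.57609103e-01],
       [ 0.00000000e+00,  0.00000000e+00,  0.00000000e+00,
         1.00000000e+00]])} [[-8.94856948e-01 -4.46352316e-01 -8.07144345e-04]
 [-4.46353025e-01  8.94856002e-01  1.30866070e-03]
 [ 1.38154226e-04  1.53133544e-03 -9.99998818e-01]] 0.1
```

View pics/top0.png

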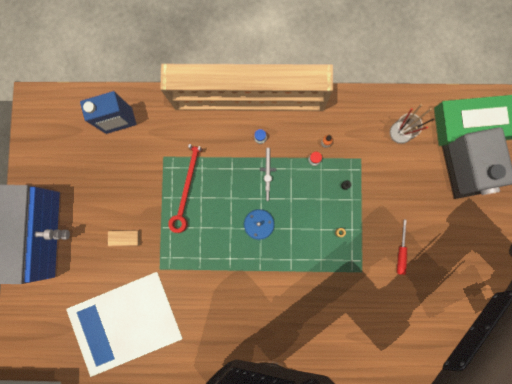

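View pics/scene0.png

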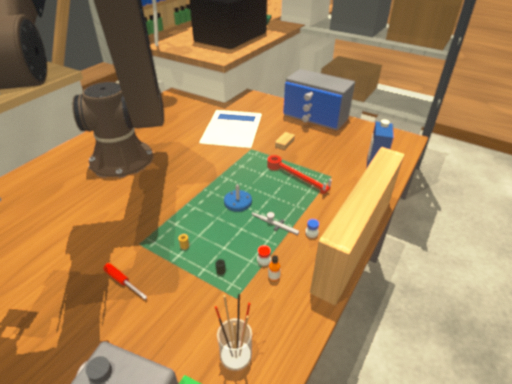

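The top view shows the brass sleeve at about (341,232), the black one at (346,185), the stand at (259,224), the arm's eye at (178,224) and its fork at (195,147). The scene view agrees, and nothing crowds the sleeve or the bar. Next I'll make coarse fixes by colour.

```bash
cat > h.py <<'E'
import numpy as np, cv2
from rig import robot
def cam(name):
    i=robot.camera_info(name)
    if name=="wrist":
        T=np.eye(4); T[:3,:3]=robot.read_tcp_rot(); T[:3,3]=robot.read_position()
        M=T@i["T_tool_cam"]
    else: M=np.linalg.inv(i["view"])
    f=192/np.tan(np.radians(i["vfov"]/2))
    return M,f,i["cx"],i["cy"],i["k1"]
def cast(c,uv,z):
    M,f,cx,cy,k=c
    d=(np.atleast_2d(uv).astype(float)-[cx,cy])/f; s=d.copy()
    for _ in range(10): s=d/(1+k*(s**2).sum(1,keepdims=True))
    r=np.c_[s,np.ones(len(s))]@M[:3,:3].T
    return M[:3,3]+r*((z-M[2,3])/r[:,2:])
def shot(name,fn=None):
    c=cam(name); p,d=robot.grab_frame(name)
    if fn: cv2.imwrite(f"pics/{fn}.png",p[:,:,::-1])
    return c,p,d
def hsv(p,lo,hi): return cv2.inRange(cv2.cvtColor(p,cv2.COLOR_RGB2HSV),np.array(lo),np.array(hi))
def red(p): return hsv(p,(0,150,60),(6,255,255))|hsv(p,(172,150,60),(180,255,255))
def blobs(m,mn=20):
    n,l,s,ce=cv2.connectedComponentsWithStats(m)
    return [(s[i],ce[i],(l==i).astype(np.uint8)*255) for i in range(1,n) if s[i,4]>=mn]
def down(y):  # tool down, closing axis y (2-vector)
    y=np.array([y[0],y[1],0.])/np.hypot(*y[:2]); z=np.array([0,0,-1.])
    return np.c_[np.cross(y,z),y,z]
E
python3 - <<'E'
from h import *
c=cam("top"); p=np.load("top0.npz")["p"]
for nm,m,z in [("brass",hsv(p,(15,120,80),(30,255,255)),.036),("blue",hsv(p,(100,150,60),(125,255,255)),.018),("red",red(p),.028),("black",hsv(p,(0,0,0),(180,255,35)),.036)]:
    for s,ce,_ in blobs(m):
        if 140<ce[1]<290 and 150<ce[0]<370: print(nm,s,ce.round(1),cast(c,ce,z).round(4))
m=red(p); b=max(blobs(m),key=lambda b:b[0][4] if b[1][0]<250 else 0)
print(cast(c,[[178,224],[195,149]],.03))
E
```

```text
brass [203 156  28   1  28] [216.5 156. ] [[0.7142 0.1512 0.036 ]]
brass [323 157  21   1  21] [333. 157.] [[ 0.7145 -0.1914  0.036 ]]
brass [362 193   1  29  29] [362. 207.] [[ 0.5685 -0.275   0.036 ]]
brass [336 228  10   9  52] [340.2 232. ] [[ 0.4955 -0.2118  0.036 ]]
brass [158 268  24   3  24] [169.5 269.9] [[0.3799 0.2801 0.036 ]]
brass [295 272  20   1  20] [304.5 272. ] [[ 0.3797 -0.1092  0.036 ]]
blue [245 210  28  29 522] [258.5 224.1] [[0.5157 0.025  0.018 ]]
red [169 146  30  87 550] [184.2 195.4] [[0.5971 0.2451 0.028 ]]
red [311 152  11  11 101] [315.8 156.9] [[ 0.7157 -0.1419  0.028 ]]
[[0.51266194 0.26055171 0.03      ]
 [0.73576092 0.21641988 0.03      ]]
```

```bash
python3 - <<'E'
from h import *
R=down((0,1))
robot.goto([.516,.025,.23],R); robot.dwell(.2)
c,p,d=shot("wrist","w_stand"); np.savez("ws.npz",p=p,d=d,M=c[0])
robot.goto([.4955,-.2118,.2],R); robot.dwell(.2)
c,p,d=shot("wrist","w_sleeve"); np.savez("wl.npz",p=p,d=d,M=c[0])
print(robot.read_t(),robot.read_qpos(),robot.read_position())
a=cv2.imread("pics/w_stand.png");b=cv2.imread("pics/w_sleeve.png")
cv2.imwrite("pics/both.png",cv2.resize(np.vstack([a,b]),(400,600)))
E
```

```text
3.9167 [-2.18014191e+00  8.86538933e+00 -1.87560198e+01 -1.11918489e-03
 -6.23508239e+01 -8.77217794e+01] [ 0.49599921 -0.2108146   0.20023095]
```

View pics/w_stand.png

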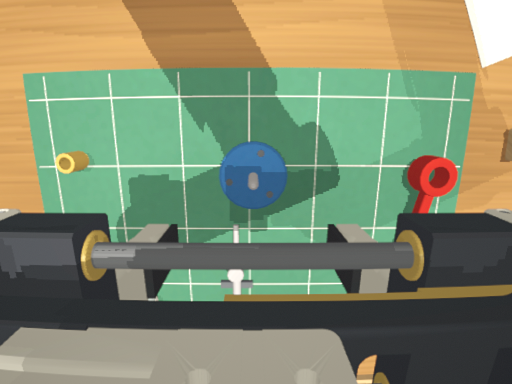

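View pics/w_sleeve.png

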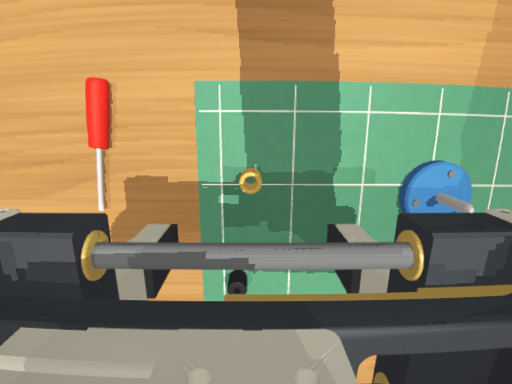

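The stand view shows the base centred at about (253,175) with the post tip near (253,187). The sleeve view shows the brass ring at about (250,181), with the black sleeve clear of it at (237,283).

```bash
cat >> h.py <<'E'
def cloud(c,d):
    v,u=np.mgrid[:384,:512]; uv=np.c_[u.ravel(),v.ravel()]
    M=c[0]; q=cast(c,uv,M[2,3]-1)-M[:3,3]; q/= (q@M[:3,2])[:,None]
    return (M[:3,3]+q*d.ravel()[:,None]).reshape(384,512,3)
E
python3 - <<'E'
from h import *
def load(f):
    a=np.load(f); return (a["M"],)+cam("wrist")[1:],a["p"],a["d"]
c,p,d=load("ws.npz")
W=cloud(c,d)
m=hsv(p,(95,120,50),(130,255,255)); b=max(blobs(m),key=lambda b:b[0][4])
cn=max(cv2.findContours(b[2],0,2)[0],key=cv2.contourArea)[:,0]
h=cv2.convexHull(cn)[:,0]
for z in(.018,): print("base",cv2.minEnclosingCircle(cast(c,h,z)[:,:2].astype(np.float32)),b[0],b[1])
s=np.zeros_like(m);s[150:215,225:285]=1; sel=(W[...,2]>.03)&(s>0)
print(np.c_[np.argwhere(sel),W[sel].round(4)][::6])
t=W[sel&(W[...,2]>.066)]; print("tip",len(t),t.mean(0))
c,p,d=load("wl.npz"); W=cloud(c,d)
s=np.zeros_like(m);s[160:205,225:280]=1
m=hsv(p,(12,110,60),(32,255,255))*s; print("brass px",[x[:2] for x in blobs(m)])
sel=(m>0)&(W[...,2]>.031); t=W[sel]; print("top z",np.median(t[:,2]),"depth circle",cv2.minEnclosingCircle(t[:,:2].astype(np.float32)))
# bore: hole in brass mask
cs,hi=cv2.findContours(m,cv2.RETR_CCOMP,cv2.CHAIN_APPROX_NONE)
for k,h_ in zip(cs,hi[0]):
    if len(k)>8: print(h_[3],len(k),cv2.minEnclosingCircle(cast(c,k[:,0],.036)[:,:2].astype(np.float32)),cv2.fitEllipse(k))
E
```

```text
base ((0.5165045857429504, 0.025111231952905655), 0.04486675560474396) [ 219  141   68   68 3314] [252.66777308 174.43089922]
[[1.520e+02 2.330e+02 4.500e-01 2.420e-02 3.875e-01]
 [1.700e+02 2.440e+02 4.500e-01 2.420e-02 3.875e-01]
 [1.750e+02 2.500e+02 5.130e-01 2.170e-02 3.240e-02]
 [1.750e+02 2.560e+02 5.131e-01 2.920e-02 3.210e-02]
 [1.760e+02 2.540e+02 5.116e-01 2.660e-02 4.720e-02]
 [1.770e+02 2.510e+02 5.122e-01 2.300e-02 5.060e-02]
 [1.770e+02 2.570e+02 5.138e-01 3.030e-02 4.200e-02]
 [1.780e+02 2.540e+02 5.116e-01 2.650e-02 6.010e-02]
 [1.790e+02 2.500e+02 5.126e-01 2.190e-02 6.110e-02]
 [1.790e+02 2.560e+02 5.127e-01 2.880e-02 6.100e-02]
 [1.800e+02 2.520e+02 5.124e-01 2.420e-02 6.830e-02]
 [1.800e+02 2.580e+02 5.160e-01 3.130e-02 5.000e-02]
 [1.810e+02 2.540e+02 5.130e-01 2.640e-02 7.110e-02]
 [1.820e+02 2.500e+02 5.146e-01 2.190e-02 6.890e-02]
 [1.820e+02 2.560e+02 5.146e-01 2.870e-02 6.900e-02]
 [1.830e+02 2.520e+02 5.152e-01 2.420e-02 7.140e-02]
 [1.830e+02 2.580e+02 5.158e-01 3.100e-02 6.830e-02]
 [1.840e+02 2.540e+02 5.159e-01 2.640e-02 7.370e-02]
 [1.850e+02 2.500e+0
[... 297 characters left out ...]

 [1.890e+02 2.530e+02 5.229e-01 2.530e-02 6.810e-02]
 [2.020e+02 2.430e+02 4.500e-01 2.420e-02 3.875e-01]]
tip 105 [0.50276547 0.02535971 0.13691894]
brass px [(array([239, 168,  23,  26, 403], dtype=int32), array([250.14888337, 180.74689826]))]
top z 0.03519133588478934 depth circle ((0.49609363079071045, -0.21309861540794373), 0.012924036011099815)
-1 69 ((0.49372637271881104, -0.2133444845676422), 0.014992200769484043) ((250.16302490234375, 180.6278533935547), (21.6894474029541, 25.424287796020508), 5.106106758117676)
0 28 ((0.49241381883621216, -0.2128148376941681), 0.007520782761275768) ((250.3119659423828, 179.83575439453125), (8.197208404541016, 12.225122451782227), 89.5760498046875)
```

Post axis is about (0.5174, 0.0262) and the sleeve about (0.496, −0.213). I'll close on the sleeve, which centres it on the tool, then release and look again. That measures the camera bias before I fit it on the post.

```bash
cat >> h.py <<'E'
def sleeve():
    c,p,d=shot("wrist"); W=cloud(c,d)
    s=np.zeros((384,512),np.uint8);s[150:215,220:290]=1
    m=hsv(p,(12,110,60),(32,255,255))*s
    t=W[(m>0)&(W[...,2]>.031)&(W[...,2]<.06)]; return cv2.minEnclosingCircle(t[:,:2].astype(np.float32))
E
python3 - <<'E'
from h import *
R=down((0,1))
robot.servo_line([.496,-.2128,.10],R,.2); robot.servo_line([.496,-.2128,.011],R,.1)
robot.move_gripper(0); robot.dwell(.2)
print("held",robot.read_position(),robot.read_grip_width()*88,robot.read_finger_force())
g=robot.read_position()
robot.move_gripper(1)
robot.servo_line([.496,-.2108,.2],R,.2); robot.dwell(.3)
print(robot.read_position(),sleeve(),robot.read_t())
E
```

```text
held [ 0.49601075 -0.21278376  0.01096908] 25.854817008602915 30.000014333054423
[ 0.49574275 -0.21078278  0.19927088] ((0.4962137043476105, -0.21271440386772156), 0.013037147000432014) 9.3833
```

```bash
python3 - <<'E'
from h import *
a=np.load("ws.npz"); c=(a["M"],)+cam("wrist")[1:]; W=cloud(c,a["d"])
S=W[170:195,238:270].reshape(-1,3)
t=S[(S[:,2]>.04)&(S[:,2]<.1)]
print(len(t),t.min(0),t.max(0),cv2.minEnclosingCircle(t[:,:2].astype(np.float32)))
E_=W[130:220,200:310].reshape(-1,3); t=E_[(E_[:,2]>.014)&(E_[:,2]<.022)]
h=cv2.convexHull(t[:,:2].astype(np.float32)); print(len(t),cv2.minEnclosingCircle(h),t[:,:2].mean(0))
E
```

```text
123 [0.51137455 0.02052327 0.04007987] [0.52326341 0.03132517 0.07464369] ((0.5180034637451172, 0.02588072419166565), 0.005874447990208864)
3418 ((0.5172308683395386, 0.025532836094498634), 0.04497695714235306) [0.51558898 0.02569398]
```

```bash
python3 - <<'E'
from h import *
R=down((0,1))
robot.servo_line([.496,-.2128,.08],R,.2); robot.servo_line([.496,-.2128,.012],R,.1)
robot.move_gripper(0); robot.dwell(.1)
robot.servo_line([.496,-.2128,.16],R,.2)
X,Y=.5173,.0257
robot.servo_line([X,Y,.16],R,.2); robot.servo_line([X,Y,.095],R,.15); robot.dwell(.2)
f0=robot.read_force(); print(robot.read_position(),f0,robot.read_grip_width()*88)
# sleeve bottom = TCP-0.012; home TCP = 0.030
for z in [.085,.078,.07,.06,.05,.042,.036,.033,.031]:
    robot.servo_line([X,Y,z],R,.05); f=robot.read_force()-f0
    print(z,robot.read_position().round(4),f.round(2))
    if np.abs(f).max()>8: print("stop"); break
print(robot.read_t())
E
```

```text
[0.51801551 0.02585014 0.09608775] [-0.79743849 -0.9573748  -0.8294935 ] 25.744586731376646
0.085 [0.517  0.0256 0.0846] [ 1.49  0.69 -0.23]
0.078 [0.517  0.0256 0.0775] [ 0.68  0.85 -0.2 ]
0.07 [0.517  0.0256 0.0696] [0.9  1.32 0.95]
0.06 [0.517  0.0256 0.0596] [0.23 0.66 0.64]
0.05 [0.517  0.0256 0.0496] [-0.12  0.35  0.62]
0.042 [0.517  0.0256 0.0416] [1.26 1.01 0.15]
0.036 [0.517  0.0256 0.0356] [1.64 1.2  0.2 ]
0.033 [0.5172 0.0257 0.0329] [ 0.93 -0.26  0.45]
0.031 [0.5172 0.0257 0.0309] [0.49 0.84 0.91]
17.825
```

```bash
python3 - <<'E'
from h import *
R=down((0,1))
robot.servo_line([.5173,.0257,.0305],R,.05)
robot.move_gripper(1); robot.dwell(.2)
robot.servo_line([.5173,.0257,.2],R,.2); robot.dwell(.3)
c,p,d=shot("wrist","w_home"); W=cloud(c,d)
S=W[150:215,220:290].reshape(-1,3); col=(hsv(p,(12,110,60),(32,255,255))[150:215,220:290]>0).ravel()
t=S[col&(S[:,2]>.025)&(S[:,2]<.08)]; print("rim z pct",np.percentile(t[:,2],[50,80,95]))
t=t[t[:,2]>.049]; print(len(t) and cv2.minEnclosingCircle(t[:,:2].astype(np.float32)))
robot.goto([.61,.25,.24],R); robot.dwell(.3)
c,p,d=shot("wrist","w_arm"); W=cloud(c,d); np.savez("wa.npz",p=p,d=d,M=c[0])
print(robot.read_t())
E
```

```text
rim z pct [0.05291485 0.05367162 0.05434939]
((0.5172891020774841, 0.025843514129519463), 0.012779170647263527)
22.0667
```

View pics/w_home.png

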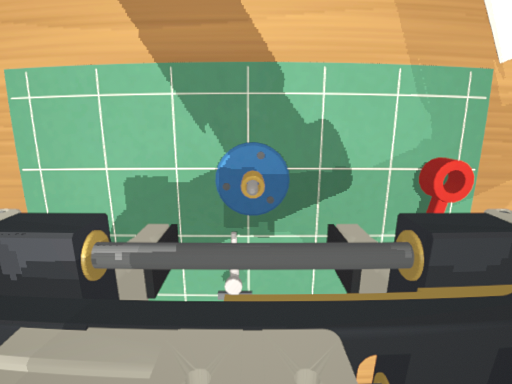

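View pics/w_arm.png

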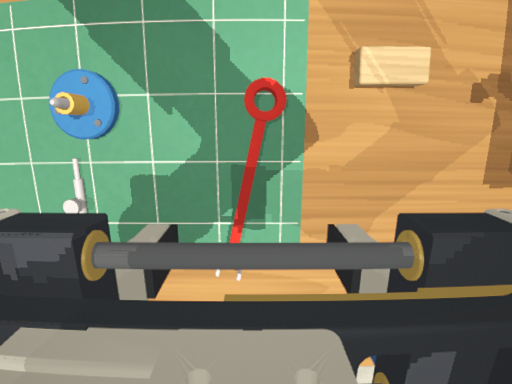

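The sleeve is home at (253,184): its rim is at 54 mm, centred on the post. The arm view shows the eye at about (265,100) and the bar running down to about (236,240).

```bash
cat >> h.py <<'E'
def armfit(c,p,d,zo=0.):
    W=cloud(c,d); m=(red(p)>0); m[225:]=False
    t=W[m]; e=t[(t[:,2]>.0315+zo)&(t[:,2]<.04+zo)]
    (ex,ey),r=cv2.minEnclosingCircle(e[:,:2].astype(np.float32)); E=np.array([ex,ey])
    b=t[(t[:,2]>.024+zo)&(t[:,2]<.0315+zo)]; b=b[np.linalg.norm(b[:,:2]-E,axis=1)>.035]
    vx,vy,x0,y0=cv2.fitLine(b[:,:2].astype(np.float32),cv2.DIST_HUBER,0,1e-4,1e-4).ravel()
    u=np.array([vx,vy]); u*=np.sign(u@(b[:,:2].mean(0)-E)); x0=np.array([x0,y0])
    off=np.cross(u,E-x0); print("eye",E,r,"zs",np.median(e[:,2]),np.median(b[:,2]),"u",u,"eye off line",off,len(b))
    return E,u,x0
E
python3 - <<'E'
from h import *
a=np.load("wa.npz"); c=(a["M"],)+cam("wrist")[1:]
E,u,x0=armfit(c,a["p"],a["d"])
print("balance",E+.065*u, x0+u*(u@(E+.065*u-x0)))
yy=np.array([-u[1],u[0]]); B=E+.065*u; C=np.array([.5174,.0257])
for P,z in[((*B,.2),0),((*B,.005),0),((*(C+.065*u),.125),0)]:
    print(P,robot.ik(np.array(P),down(yy)))
E
```

```text
eye [0.51542664 0.26443106] 0.025431983172893524 zs 0.033386158757172324 0.02734378184068978 u [ 0.97739065 -0.21144152] eye off line -0.0002264209843207965 998
balance [0.57895703 0.25068736] [0.5790049  0.25090866]
(np.float64(0.5789570286870003), np.float64(0.2506873616948724), 0.2) [  41.11113391   17.44033045   -7.39305944    0.          -65.16661011
 -143.31797614]
(np.float64(0.5789570286870003), np.float64(0.2506873616948724), 0.005) [ 4.11111339e+01  2.87502119e+01 -1.90056010e+01 -2.54444375e-14
 -4.22441871e+01 -1.43317976e+02]
(np.float64(0.5809303929448127), np.float64(0.01195630233436823), 0.125) [  20.45330141   16.71446073  -19.20066632    0.          -54.08487294
 -122.66014364]
```

```bash
python3 - <<'E'
from h import *
a=np.load("wa.npz"); c=(a["M"],)+cam("wrist")[1:]
E,u,x0=armfit(c,a["p"],a["d"]); B=E+.0655*u; R=down((-u[1],u[0]))
robot.goto([*B,.15],R); robot.servo_line([*B,.06],R,.15); robot.servo_line([*B,.005],R,.08)
robot.move_gripper(0); robot.dwell(.2)
print(robot.read_position(),robot.read_grip_width()*88,robot.read_finger_force())
robot.servo_line([*B,.03],R,.05); robot.servo_line([*B,.14],R,.12); robot.dwell(.4)
print(robot.read_position(),robot.read_force(),robot.read_ft_torque(),robot.read_finger_force(),robot.read_t())
c,p,d=shot("wrist","w_lift")
c2,p2,d2=shot("scene","s_lift"); np.savez("lift.npz",p=p,d=d,M=c[0])
E
```

```text
eye [0.51542664 0.26443106] 0.025431983172893524 zs 0.033386158757172324 0.02734378184068978 u [ 0.97739065 -0.21144152] eye off line -0.0002264209843207965 998
[0.5794697  0.25061765 0.00496858] 13.679736399771565 29.999439418315887
[0.57937795 0.25052056 0.13967536] [-0.17168872  0.0918968  -5.88216954] [-0.05471461 -0.0150959  -0.03869236] 29.998537302017212 27.5833
```

View pics/s_lift.png

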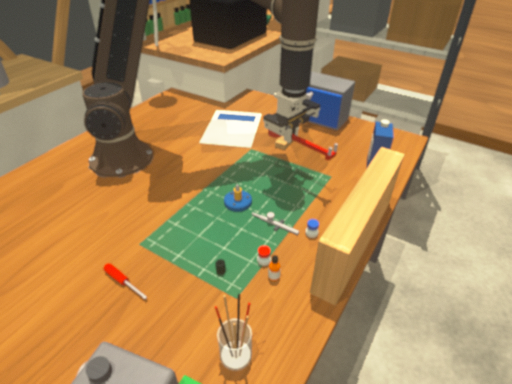

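View pics/w_lift.png

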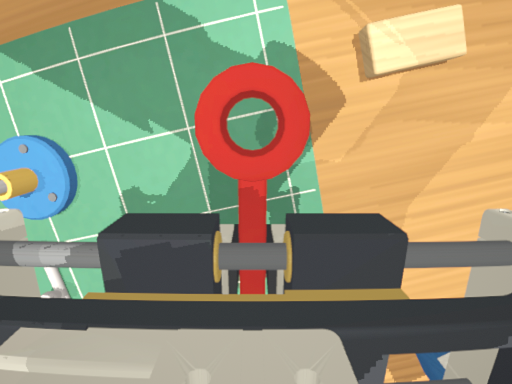

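The arm is gripped and lifted level (5.9 N, almost no moment). Its eye shows at (252,122) in the wrist view and the bar runs straight down from it. I'll measure the eye in the hand, then move it over the post.

```bash
cat > m.py <<'E'
from h import *
def eye():
    c,p,d=shot("wrist"); W=cloud(c,d); m=(red(p)>0); m[175:]=False
    t=W[m]; zt=np.percentile(t[:,2],60); t=t[abs(t[:,2]-zt)<.004]
    (x,y),r=cv2.minEnclosingCircle(t[:,:2].astype(np.float32))
    k=np.linalg.lstsq(np.c_[t[:,:2]-[x,y],np.ones(len(t))],t[:,2],rcond=None)[0]
    return np.array([x,y]),r,zt,k
E
python3 - <<'E'
from m import *
C=np.array([.5174,.0257]); R=robot.read_tcp_rot()
E,r,zt,k=eye(); P=robot.read_position(); print(E,r,zt,k,np.linalg.norm(P[:2]-E))
T=P[:2]+C-E
R=down(R[:2,1])
robot.servo_line([*T,.14],R,.12); robot.servo_line([*T,.13],R,.05); robot.dwell(.5)
E,r,zt,k=eye(); P=robot.read_position(); print("over",E,r,zt,k,P,(E-C)*1e3)
if .0015<np.linalg.norm(E-C)<.02:
    robot.servo_line([*(P[:2]+C-E),P[2]],R,.03); robot.dwell(.5); E,r,zt,k=eye(); print((E-C)*1e3)
robot.dwell(.5)
print(robot.read_position(),robot.read_force(),robot.read_finger_force(),np.abs(robot.read_qvel()).max(),robot.read_t())
shot("scene","s_end"); shot("wrist","w_end")
a=cv2.imread("pics/s_end.png")[60:260,130:380]; b=cv2.imread("pics/w_end.png")
cv2.imwrite("pics/end.png",np.hstack([cv2.resize(a,(400,320)),cv2.resize(b,(400,320))]))
E
```

```text
[0.51522768 0.26404798] 0.025790680199861526 0.1683030463786096 [-1.46889150e-04  5.47922283e-04  1.68165449e-01] 0.0656156896889994
over [0.51736689 0.02592013] 0.02577882446348667 0.15851327051622494 [-0.00046928  0.00075999  0.15836852] [0.58163595 0.01223247 0.13006516] [-0.03311386  0.22013404]
[0.58160656 0.0122338  0.12996973] [-0.10667399  0.33443298 -5.4670687 ] 29.998560547828674 0.08169854261477819 31.2667
```

View pics/end.png

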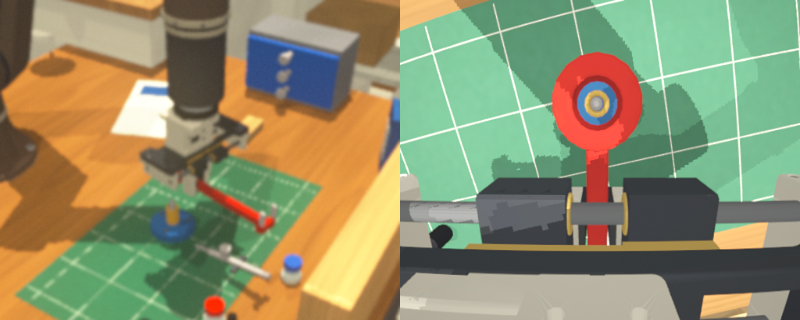

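The post and brass sleeve show centred through the eye's bore at (597,103). The arm is level and still, with its underside about 50 mm above the tip.

```bash
python3 -c "
from rig import robot
print(robot.job_done())"
```

```text
the job is handed in; nothing more can be done
None
```

The job is handed in (no verdict came back): the brass sleeve is home on the post, and the red arm is held level and still at its balance point, with its eye within about 1 mm of the post axis and about 5 cm above the tip.

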